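# Set the length stop of the strip-cutting jig

## Task

Two strip-cutting jigs stand on the jeweller's bench; set the one with the brass stop collar to the new length. First loosen the winged set screw on top of the brass collar by turning it anticlockwise (seen from above) to its stop, and only then slide the collar along its bar until it is centred on the red band. Let go and leave the screw loose, as I will trim the stop by hand; leave the black collar and its screw alone.

Things in the scene. Friction and masses are not known exactly. Their poses are not given: they have to be found in the camera images.
- brass_screw_grip (a point): Centre of the aluminium wing of the set screw on the brass collar, 94 mm over the bench. Wing: 34 mm long (point's x), 12 thick (y), 26 high, on a 10 mm neck; z up; it turns with the screw. The collar below it is a brass cylinder 42 mm in diameter, 36 long along the bar, its top 67 mm over the bench; it cannot turn about the bar. The wing may be held through turn and slide.
- brass_screw (a joint): Angle of that set screw, rad. Near 0: tight, wing nearly along the bar, its foot locking the collar in a notch (about 3 mm of play). Grows as it is turned anticlockwise seen from above, to a stop at 1.4; loose means beyond 1.1. Turning takes about 0.06 N m. Once loose, the collar slides with about 2 N; screw and collar stay where they are left.
- brass_mark (a point): Middle of the red band (36 mm long, as the collar) across the brass collar's jig, on top of its board, 18 mm over the bench, below the bar's axis. x runs along the level bar from the collar's start (70 to 140 mm away) to the band, z up. Collar centred = screw straight above this point. Jig fixed: pale board 300 x 80 mm, aluminium bar 20 mm wide, dark end posts 64 mm high.
- black_collar: The other jig's collar, to be left alone with its screw: same size and build, red band too, but black. Origin at the collar's centre, 46 mm over the bench, x along its bar, z up; the top of its wing is 107 mm over the bench. Its jig is fixed and of the same size.

How it is judged:
On the way:
1. the brass collar's set screw is loosened (turned beyond 1.1 rad) with the collar still within 15 mm of where it stood (value of joint brass_screw above 1.1 rad and distance of brass_screw_grip from where it was at the start of the episode below 0.015 m), for 0.2 s.
At the end, for the whole second after the job is handed in: The brass collar is centred on the red band of its jig within 12 mm along the bar, and its set screw is still loose (beyond 1.1 rad) (value of joint brass_screw above 1.1 rad and x of brass_screw_grip in the frame of brass_mark between -0.012 and 0.012 m); the robot touches nothing.
It fails at once if the black collar or its screw is touched with more than 3 N (contact force between any of the fingers, the arm and black_collar above 3 N).
It also fails if it takes over 35 s, if anything falls off the work surface, if the arm or the gripper's body presses on something with over 40 N, if the wrist force passes 120 N, or if a joint passes its speed limit or range.

## Robot

A 6-joint arm with a two-finger parallel gripper is mounted at the origin on the work surface. World frame = base frame: x ahead of the robot, y to its left, z up, the work surface at z = 0. Lengths are in m, angles in rad, forces in N, time in s.
With the tool pointing down it reaches from about 0.425 to 0.95 m from the base axis. Payload 3.5 kg.
Tool frame: the origin (TCP) lies midway between the tips of the shut fingers; the grasp point (between the pads) lies 19 mm behind it; z points along the fingers, y is the line along which they close (so a half turn about z gives the same grasp; the last joint's range is limited). The gripper opens to 85 mm and grips with 20 to 120 N. Pads are 22 mm wide; open, the fingers measure 114 mm over their backs; the gripper's body (76 mm by 85 mm) begins 54 mm behind the grasp point. The pads swing forward as they close: fully open they stand 13 mm farther back than shut.
Start: joints at [-1.349, 0.286, 1.577, -0, 1.279, -0.15], TCP at [0.245, -0.629, 0.204] pointing down, gripper open.
Joint ranges: [-2.77, 2.77], [-0.9, 2.22], [0.21, 2.48], [-1.53, 4.67], [0.24, 2.81], [-2.84, 2.84]. Speed limits (rad/s): [2.79, 2.79, 3.14, 3.14, 3.14, 3.14].

## Interface

Orientations are given as a unit quaternion [x, y, z, w].
In Python, from plant import ctrl, cams, order gives the robot as it stands.
- The arm moves only by the tool move_arm, never from a script. Its argument "plan" is one flat list of numbers, 7 for each row, row after row: the shift along the world's x, y, z in mm, then the turn, a rotation vector about the world's x, y, z in degrees, then the finger opening in mm, from 0 to 85.4. A call has 1 to 12 rows; each row shifts and turns the commanded pose from where the row before left it; what a row does not reach is not made up. A row lasts 1/10 s, in which the tool goes at most 50 mm and 8.59 degrees, less where a joint would pass 70% of its speed; a pose out of reach is approached as far as the arm can. A call is refused whole if a number of a shift passes 50 or a number of a turn 8.59, either way. A call with a gripper value outside its range is refused whole. The fingers move at their own pace and stop on an object; "newtons" is the grip in N (left out, the last holds). Time passes only in rows, so rows that do not move let the fingers close. It gives the time, the measured TCP pose, the force, the opening and the grip force at its end, in the units of the state.
- ctrl.get_state(): the state, without advancing time (a new reading comes with each control period).
- cams.read_camera(name): name is "side" or "top" or "wrist"; returns a dict with "color" (400x640x3 uint8, red, green, blue), "fov_y" (degrees; the focal length in pixels is half the picture's height over the tangent of half this angle, whatever the lens; pixels are square), "cx", "cy" (the principal point, pixels), "origin" and "orientation" of the camera in the world; the wrist camera has in their place "T_tool_cam" (4x4, takes a point from camera to tool coordinates, whose origin is the TCP and whose axes are the flange's). Camera axes: x right, y up, looking along -z (the intrinsics and any distortion apply to the point x, -y, -z); pixel columns grow to the right and rows downward; lengths in m; the calibration is good to about 2 mm. A picture is of the moment at which its call begins: read the wrist's pose just before it. There is no depth.
- order.sign_off(): hands the job in; it is judged then, once.
The state is a dict: "time": time; "qpos": joint angles; "dq": joint speeds; "joint_efforts": joint torques, N m; "eef_pos": TCP position; "tcp_rot": TCP orientation; "contact_force": force on the tool from outside, world axes, zero at the start; "wrist_torque": the same for the moment, N m; "opening": opening from 0.0 (shut) to 1.0 (fully open); "finger_force": force on a finger pad.
Only numpy, scipy, OpenCV 4.12 (cv2) and the standard library are available. Lean on these libraries where they do the work, as an engineer would, in place of code of your own. Each camera call takes 0.05 s, during which the arm holds its last target. There are 200 camera calls.

## Working session

There is one attempt and no reset: what is moved stays moved. The work goes in short steps, Python scripts to look and compute and a tool call to move; the robot and the scene stay as the last step left them, time stands still between calls to the robot, and variables do not carry over. Pictures are saved under pics/ and viewed, at most 10 in all, crops included, and the job is handed in when it is done.

Besides the shell and the picture viewer there is one more tool, called as name(argument=value, ...), one argument or row to a line, values as JSON. move_arm: Moves the arm, as the interface text tells. Its arguments: {"type":"object","properties":{"plan":{"type":"array","items":{"type":"number"}},"newtons":{"type":"number"}},"required":["plan"]}

```bash
mkdir -p pics; ls; cat > h.py <<'E'
import numpy as np, cv2
from scipy.spatial.transform import Rotation as R
from plant import ctrl, cams, order
def shot(name, fn):
    s=ctrl.get_state(); d=cams.read_camera(name)
    cv2.imwrite('pics/'+fn, d['color'][:,:,::-1])
    f=200/np.tan(np.radians(d['fov_y']/2))
    if name=='wrist':
        T=np.eye(4);T[:3,:3]=R.from_quat(s['tcp_rot']).as_matrix();T[:3,3]=s['eef_pos'];T=T@np.array(d['T_tool_cam'])
    else:
        T=np.eye(4);o=np.array(d['orientation']);T[:3,:3]=R.from_quat(o).as_matrix() if o.size==4 else o.reshape(3,3);T[:3,3]=d['origin']
    np.savez('pics/'+fn+'.npz',T=T,f=f,cx=d['cx'],cy=d['cy'])
    print(name,{k:v for k,v in d.items() if k!='color'},s['time'])
def px(fn,u,v,z):
    "pixel -> world point at height z"
    c=np.load('pics/'+fn+'.npz');T=c['T']
    r=T[:3,:3]@np.array([(u-c['cx'])/c['f'],-(v-c['cy'])/c['f'],-1])
    return T[:3,3]+r*(z-T[2,3])/r[2]
E
python3 - <<'E'
from h import *
shot('top','top0.png');shot('side','side0.png');shot('wrist','w0.png')
E
```

```text
pics
top {'fov_y': 56.51712699404998, 'cx': 318.9641157123727, 'cy': 198.95521115939624, 'origin': array([ 0.42237362, -0.03009399,  0.73920267]), 'orientation': array([-0.05852301,  0.03836644,  0.71585795, -0.6947305 ])} 0.0
side {'fov_y': 43.054295846981766, 'cx': 320.23868210359893, 'cy': 201.62107714139879, 'origin': array([ 0.37534894, -0.56155045,  0.79958994]), 'orientation': array([ 0.3206455 , -0.04270854, -0.11474762,  0.93925259])} 0.05
wrist {'fov_y': 70.67374809846763, 'cx': 322.99903941832264, 'cy': 197.2572364638482, 'T_tool_cam': array([[-1.54945967e-04,  9.48060307e-01,  3.18090602e-01,
         8.16573387e-02],
       [ 9.99999580e-01,  4.34276262e-04, -8.07235999e-04,
         4.95209691e-04],
       [-9.03447606e-04,  3.18090343e-01, -9.48059976e-01,
        -1.70320254e-01],
       [ 0.00000000e+00,  0.00000000e+00,  0.00000000e+00,
         1.00000000e+00]])} 0.1
```

View pics/top0.png

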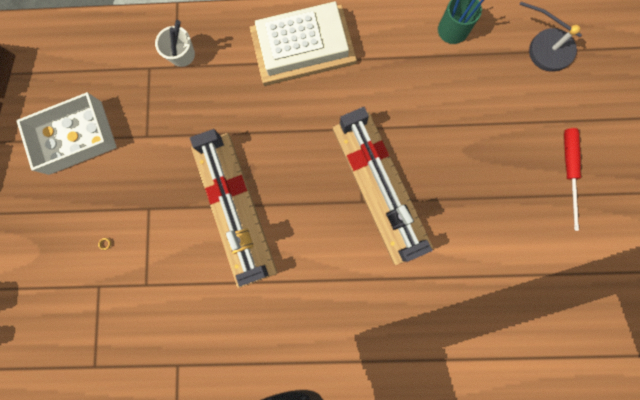

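View pics/side0.png

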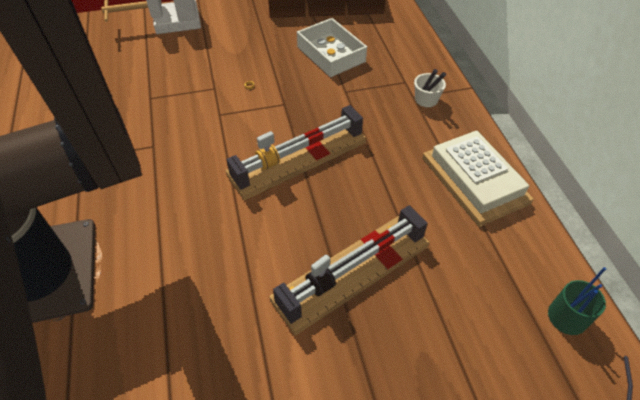

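The top view shows the brass jig on the left: collar and wing near (238,240), red band near (226,189). The black jig is on the right, with its collar near (398,217). In the side view the brass wing is near (266,140) and the band near (317,145). I'll zoom in on both.

```bash
python3 - <<'E'
from h import *
a=cv2.imread('pics/top0.png')[120:290,180:290];b=cv2.imread('pics/side0.png')[100:200,220:375]
a=cv2.resize(a,None,fx=3.5,fy=3.5,interpolation=cv2.INTER_CUBIC);b=cv2.resize(b,None,fx=2.6,fy=2.6,interpolation=cv2.INTER_CUBIC)
m=np.zeros((595,800,3),np.uint8);m[:a.shape[0],:a.shape[1]]=a;m[:b.shape[0],390:390+b.shape[1]]=b
cv2.imwrite('pics/crop.png',m)
E
```

```text
(no output)
```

View pics/crop.png

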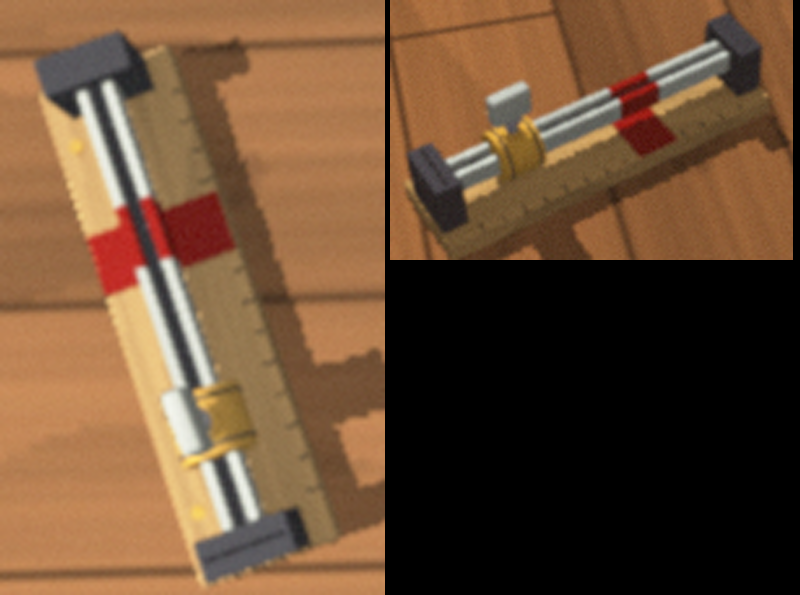

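```bash
python3 - <<'E'
from h import *
t=lambda u,v,z:px('top0.png',180+u/3.5,120+v/3.5,z)
s=lambda u,v,z:px('side0.png',220+(u-390)/2.6,100+v/2.6,z)
print('wing',t(184,421,.094),s(508,104,.094))
m=t(162.5,243,.018);print('mark',m)
for a in[(88,240),(107,293),(235,245),(220,195)]:print(t(*a,.018))
print('bandside',s(645,132,.018), 'bar band', s(634,88,.056), t(140,232,.056))
print('board L',t(107,293,.018),t(205,585,.018),'R',t(165,48,.018),t(335,540,.018))
w=(t(184,421,.094)+s(508,104,.094))/2
d=m-w;print(d,np.degrees(np.arctan2(d[1],d[0])))
print('black',px('top0.png',398,217,.09),px('side0.png',321,265,.094))
E
```

```text
wing [0.44407548 0.13917891 0.094     ] [0.44594165 0.13922947 0.094     ]
mark [0.54712972 0.17176675 0.018     ]
[0.550252  0.2143272 0.018    ]
[0.5196119  0.20309197 0.018     ]
[0.5446297  0.13051951 0.018     ]
[0.57367351 0.13904581 0.018     ]
bandside [0.55597017 0.157071   0.018     ] bar band [0.55022497 0.1707937  0.056     ] [0.54694123 0.17333714 0.056     ]
board L [0.5196119  0.20309197 0.018     ] [0.35737119 0.14723202 0.018     ] R [0.66125931 0.17103018 0.018     ] [0.37961669 0.07582163 0.018     ]
[ 0.10212116  0.03256256 -0.076     ] 17.685509124083136
black [ 0.47618563 -0.14935444  0.09      ] [ 0.48254246 -0.15786776  0.094     ]
```

```bash
python3 - <<'E'
from h import *
s=ctrl.get_state();print(s);print(R.from_quat(s['tcp_rot']).as_matrix().round(3))
E
```

```text
{'time': 0.15, 'qpos': array([-1.34899466e+00,  2.86989154e-01,  1.57783107e+00,  3.10381602e-05,
        1.27865413e+00, -1.50014779e-01]), 'dq': array([-5.64305319e-05, -8.51618899e-04, -3.97052822e-03,  1.87814643e-04,
       -2.24727993e-03,  1.46383312e-03]), 'joint_efforts': array([ 3.77356173e-04, -4.06600857e+01, -2.93144721e+01, -2.00810632e-04,
        3.91221227e-03,  4.12924265e-06]), 'eef_pos': array([ 0.24513232, -0.62830388,  0.20245224]), 'tcp_rot': array([ 9.82769175e-01,  1.84834692e-01, -1.89154647e-05, -9.40780301e-04]), 'contact_force': array([ 0.50143643, -0.96446912, -0.1536818 ]), 'wrist_torque': array([0.00329438, 0.03619032, 0.00583989]), 'finger_force': 0.0, 'opening': 0.999884129435066}
[[ 0.932  0.363 -0.   ]
 [ 0.363 -0.932  0.002]
 [ 0.    -0.002 -1.   ]]
```

move_arm(
  plan=[45, 40, 0, 0, 0, 0, 50, 45, 40, 0, 0, 0, 0, 50, 45, 40, 0, 0, 0, 0, 50, 45, 40, 0, 0, 0, 0, 50, 45, 40, 0, 0, 0, 0, 50, 45, 40, 0, 0, 0, 0, 50, 45, 40, 0, 0, 0, 0, 50, 6, 50, 0, 0, 0, 0, 50, 6, 50, 0, 0, 0, 0, 50, 6, 50, 0, 0, 0, 0, 50, 6, 50, 0, 0, 0, 0, 50, 6, 50, 0, 0, 0, 0, 50],
)

```text
time: 1.35
eef_pos: [0.5363, -0.146, 0.2032]
tcp_rot: [0.983, 0.185, -0.0, -0.0]
contact_force: [0.6, -0.4, -0.5]
opening: 0.589
finger_force: 0.0
```

move_arm(
  plan=[-24, 40, 0, 0, 0, -1.3, 50, -24, 40, 0, 0, 0, -1.3, 50, -24, 40, 0, 0, 0, 0, 50, -24, 40, 0, 0, 0, 0, 50, -24, 40, 0, 0, 0, 0, 50, -24, 40, 0, 0, 0, 0, 50, 0, 0, 0, 0, 0, 0, 50, 0, 0, 0, 0, 0, 0, 50, 0, 0, 0, 0, 0, 0, 50],
)

```text
time: 2.25
eef_pos: [0.3931, 0.0913, 0.2036]
tcp_rot: [0.987, 0.162, 0.0, 0.0]
contact_force: [-0.3, 0.2, -0.1]
opening: 0.583
finger_force: 0.0
```

```bash
python3 - <<'E'
from h import *
shot('wrist','w1.png')
s=ctrl.get_state();print(s['eef_pos'],s['qpos'],R.from_quat(s['tcp_rot']).as_matrix().round(3),s['opening'],s['contact_force'])
E
```

```text
wrist {'fov_y': 70.67374809846763, 'cx': 322.99903941832264, 'cy': 197.2572364638482, 'T_tool_cam': array([[-1.50788832e-04,  9.48073935e-01,  3.18049981e-01,
         8.16798325e-02],
       [ 9.99999511e-01,  4.53737331e-04, -8.78439850e-04,
         4.82287122e-04],
       [-9.77137075e-04,  3.18049694e-01, -9.48073540e-01,
        -1.70318997e-01],
       [ 0.00000000e+00,  0.00000000e+00,  0.00000000e+00,
         1.00000000e+00]])} 2.25
[0.39320081 0.09103873 0.20355399] [-2.49389569e-02 -3.56891953e-01  2.20167041e+00 -3.17037195e-04
  1.29680050e+00  1.22103148e+00] [[ 0.948  0.319  0.   ]
 [ 0.319 -0.948 -0.   ]
 [-0.     0.    -1.   ]] 0.5852979547491676 [1.04743961 0.06616346 0.19760882]
```

View pics/w1.png

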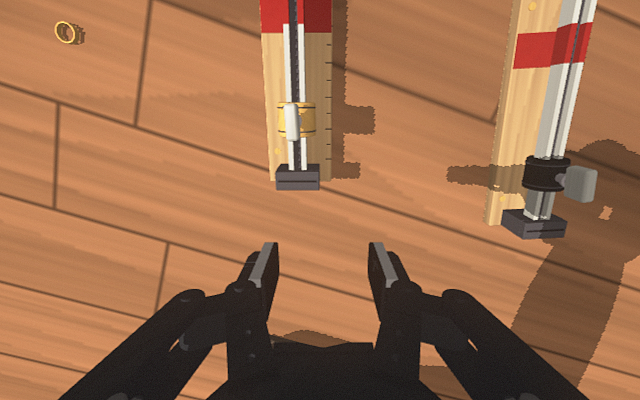

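The wrist view shows the brass wing at about (292,122), nearly along the bar. The band lies ahead at the top of the picture, and the arm stopped about 5 cm short.

```bash
python3 - <<'E'
from h import *
print(px('w1.png',292,122,.1), px('w1.png',298,175,.064))
E
```

```text
[0.44503259 0.13878489 0.1       ] [0.38832015 0.11861073 0.064     ]
```

move_arm(
  plan=[18, 16, -10, 0, 0, 0, 50, 18, 16, -10, 0, 0, 0, 50, 16, 16, -13, 0, 0, 0, 50, 0, 0, 0, 0, 0, 0, 50, 0, 0, 0, 0, 0, 0, 50],
)

```text
time: 2.8
eef_pos: [0.4447, 0.1389, 0.1699]
tcp_rot: [0.987, 0.162, -0.001, 0.0]
contact_force: [-0.8, 0.1, 0.1]
opening: 0.586
finger_force: 0.0
```

```bash
python3 - <<'E'
from h import *
shot('wrist','w2.png')
s=ctrl.get_state();print(s['eef_pos'],s['qpos'],s['opening'],s['contact_force'])
a=cv2.imread('pics/w2.png')[0:270,180:460]
cv2.imwrite('pics/w2c.png',cv2.resize(a,None,fx=2.2,fy=2.2,interpolation=cv2.INTER_CUBIC))
E
```

```text
wrist {'fov_y': 70.67374809846763, 'cx': 322.99903941832264, 'cy': 197.2572364638482, 'T_tool_cam': array([[-1.54280710e-04,  9.48074140e-01,  3.18049368e-01,
         8.16803079e-02],
       [ 9.99999510e-01,  4.57207719e-04, -8.77807692e-04,
         4.82176836e-04],
       [-9.77641399e-04,  3.18049077e-01, -9.48073747e-01,
        -1.70320036e-01],
       [ 0.00000000e+00,  0.00000000e+00,  0.00000000e+00,
         1.00000000e+00]])} 2.8
[0.44475031 0.13885962 0.17048782] [ 8.45544812e-02 -1.57348301e-01  2.10577413e+00 -3.77624527e-04
  1.19410575e+00  1.33042497e+00] 0.5840983335001323 [-0.00444289  0.36945515  1.01114553]
```

View pics/w2c.png

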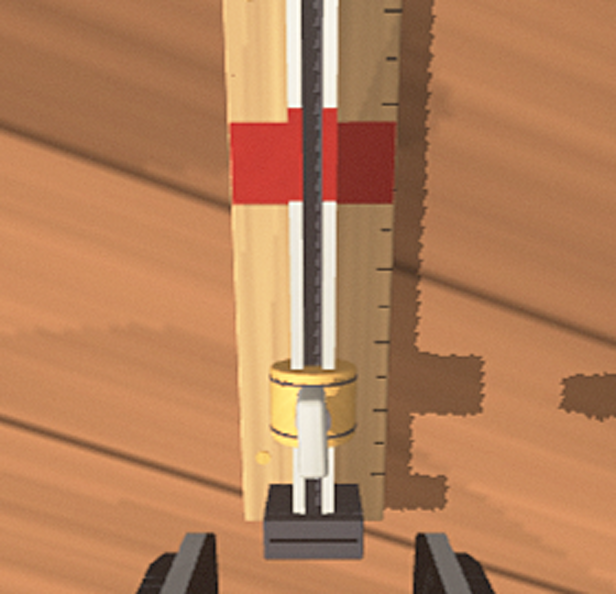

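The close view shows the wing top centred near (314,440) in the crop, aligned with the tool's x to about a degree. The band on the board is centred near (313,163).

```bash
python3 - <<'E'
from h import *
q=lambda u,v,z:px('w2.png',180+u/2.2,v/2.2,z)
e=np.array([.948,.319,0]);n=np.array([-.319,.948,0])
w1,w2=q(314,402,.107),q(314,478,.107);w=(w1+w2)/2
m1,m2=q(313,123,.018),q(313,204,.018);m=(m1+m2)/2
print('wing',w,'len',np.linalg.norm(w2-w1),'mark',m,np.linalg.norm(m2-m1))
print('along',(m-w)@e,'across',(m-w)@n)
print('collar centre by edges', (q(313,362,.067)+q(313,440,.067))/2)
b1,b2=q(313,300,.056),q(312,20,.056);d=b2-b1;print('bar dir',np.degrees(np.arctan2(d[1],d[0])),'bar n',b1@n,b2@n,'w n',w@n,'m n',m@n)
E
```

```text
wing [0.44527595 0.13857277 0.107     ] len 0.03202687210480382 mark [0.54818435 0.1737334  0.018     ] 0.03559435193610237
along 0.10877340913668035 across 0.0005044985637988657
collar centre by edges [0.44971044 0.14055217 0.067     ]
bar dir 18.78515025934362 bar n -0.010212290360217964 -0.009857427441009597 w n -0.010676042588547334 m n -0.010171544024748475
```

move_arm(
  plan=[0.5, 0, -30, 0, 0, 0, 40, 0, 0, -35, 0, 0, 0, 40, 0, 0, -20, 0, 0, 0, 40, 0, 0, -10, 0, 0, 0, 40, 0, 0, 0, 0, 0, 0, 40, 0, 0, 0, 0, 0, 0, 5, 0, 0, 0, 0, 0, 0, 5, 0, 0, 0, 0, 0, 0, 5, 0, 0, 0, 0, 0, 0, 5, 0, 0, 0, 0, 0, 0, 5],
  newtons=30,
)

```text
time: 3.85
eef_pos: [0.4464, 0.1405, 0.0774]
tcp_rot: [0.987, 0.163, 0.001, -0.0]
contact_force: [-1.5, 2.4, 6.1]
opening: 0.121
finger_force: 29.6
```

move_arm(
  plan=[0, 0, 0, 0, 0, 7, 5, 0, 0, 0, 0, 0, 7, 5, 0, 0, 0, 0, 0, 7, 5, 0, 0, 0, 0, 0, 7, 5, 0, 0, 0, 0, 0, 7, 5, 0, 0, 0, 0, 0, 7, 5, 0, 0, 0, 0, 0, 0, 5, 0, 0, 0, 0, 0, 0, 5],
)

```text
time: 4.65
eef_pos: [0.4458, 0.1412, 0.0773]
tcp_rot: [0.863, 0.505, 0.001, -0.001]
contact_force: [-3.6, 3.3, 6.6]
opening: 0.113
finger_force: 29.7
```

```bash
python3 - <<'E'
from h import *
s=ctrl.get_state();print({k:np.round(s[k],3) for k in ('eef_pos','qpos','opening','contact_force','wrist_torque','finger_force')},R.from_quat(s['tcp_rot']).as_matrix().round(3))
E
```

```text
{'eef_pos': array([0.446, 0.141, 0.077]), 'qpos': array([ 0.088, -0.03 ,  2.176,  0.003,  0.994,  0.598]), 'opening': np.float64(0.113), 'contact_force': array([-3.62 ,  3.271,  6.605]), 'wrist_torque': array([ 0.789,  0.525, -0.026]), 'finger_force': np.float64(29.742)} [[ 0.49   0.872  0.001]
 [ 0.872 -0.49   0.003]
 [ 0.003 -0.    -1.   ]]
```

move_arm(
  plan=[0, 0, 0, 0, 0, 8, 5, 0, 0, 0, 0, 0, 8, 5, 0, 0, 0, 0, 0, 8, 5, 0, 0, 0, 0, 0, 8, 5, 0, 0, 0, 0, 0, 5, 5, 0, 0, 0, 0, 0, 0, 5, 0, 0, 0, 0, 0, 0, 5, 0, 0, 0, 0, 0, 0, 5],
)

```text
time: 5.45
eef_pos: [0.4456, 0.1415, 0.0773]
tcp_rot: [0.658, 0.753, 0.002, -0.001]
contact_force: [-3.2, 4.9, 8.0]
opening: 0.116
finger_force: 29.7
```

```bash
python3 - <<'E'
from h import *
s=ctrl.get_state();print({k:np.round(s[k],4) for k in ('eef_pos','qpos','opening','contact_force','wrist_torque','finger_force')},R.from_quat(s['tcp_rot']).as_matrix().round(3))
shot('top','top1.png');shot('wrist','w3.png')
a=cv2.imread('pics/top1.png')[120:290,160:310];b=cv2.imread('pics/w3.png')
cv2.imwrite('pics/m3.png',np.hstack([cv2.resize(a,(353,400)),cv2.resize(b[:,100:540],(440,400))]))
E
```

```text
{'eef_pos': array([0.4456, 0.1415, 0.0773]), 'qpos': array([ 0.088 , -0.0298,  2.1757,  0.004 ,  0.9946, -0.0479]), 'opening': np.float64(0.1158), 'contact_force': array([-3.223 ,  4.9227,  7.9871]), 'wrist_torque': array([ 1.0624,  0.6218, -0.0384]), 'finger_force': np.float64(29.7)} [[-0.133  0.991  0.001]
 [ 0.991  0.133  0.003]
 [ 0.003  0.001 -1.   ]]
top {'fov_y': 56.51712699404998, 'cx': 318.9641157123727, 'cy': 198.95521115939624, 'origin': array([ 0.42237362, -0.03009399,  0.73920267]), 'orientation': array([-0.05852301,  0.03836644,  0.71585795, -0.6947305 ])} 5.45
wrist {'fov_y': 70.67374809846763, 'cx': 322.99903941832264, 'cy': 197.2572364638482, 'T_tool_cam': array([[-1.56241779e-04,  9.48175641e-01,  3.17746644e-01,
         8.09734828e-02],
       [ 9.99999057e-01, -2.85415225e-04,  1.34341433e-03,
         3.74254118e-04],
       [ 1.36448247e-03,  3.17746554e-01, -9.48174702e-01,
        -1.70320181e-01],
       [ 0.00000000e+00,  0.00000000e+00,  0.00000000e+00,
         1.00000000e+00]])} 5.5
```

View pics/m3.png

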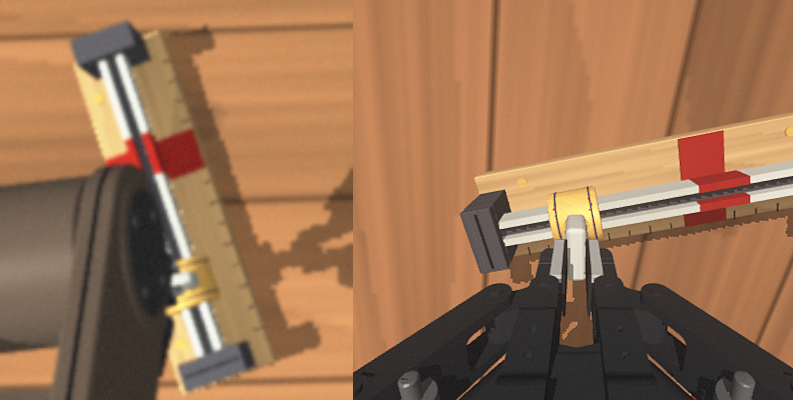

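The wing now sits across the bar, square in the pads at about (575,235), and the collar is still at its start. I'll nudge it to the stop, then slide 108 mm along the bar.

move_arm(
  plan=[0, 0, 0, 0, 0, 3, 5, 0, 0, 0, 0, 0, 0, 5, 0, 0, 0, 0, 0, 0, 5, 14.6, 5, 0, 0, 0, 0, 5, 14.6, 5, 0, 0, 0, 0, 5, 14.6, 5, 0, 0, 0, 0, 5, 14.6, 5, 0, 0, 0, 0, 5],
)

```text
time: 6.25
eef_pos: [0.5044, 0.1616, 0.0774]
tcp_rot: [0.639, 0.769, 0.001, -0.001]
contact_force: [-3.0, 4.6, 7.7]
opening: 0.12
finger_force: 30.0
```

move_arm(
  plan=[14.6, 5, 0, 0, 0, 0, 5, 14.6, 5, 0, 0, 0, 0, 5, 14.6, 5, 0, 0, 0, 0, 5, 0, 0, 0, 0, 0, 0, 5, 0, 0, 0, 0, 0, 0, 5, 0, 0, 0, 0, 0, 0, 5],
)

```text
time: 6.85
eef_pos: [0.5491, 0.1767, 0.0774]
tcp_rot: [0.639, 0.769, 0.003, 0.0]
contact_force: [0.5, 5.0, 4.4]
opening: 0.118
finger_force: 30.4
```

```bash
python3 - <<'E'
from h import *
s=ctrl.get_state();print({k:np.round(s[k],4) for k in ('eef_pos','qpos','opening','contact_force','wrist_torque','finger_force')},R.from_quat(s['tcp_rot']).as_matrix().round(3))
shot('top','top2.png');shot('wrist','w4.png')
a=cv2.imread('pics/top2.png')[100:270,160:310];b=cv2.imread('pics/w4.png')
cv2.imwrite('pics/m4.png',np.hstack([cv2.resize(a,(353,400)),cv2.resize(b[:,100:540],(440,400))]))
E
```

```text
{'eef_pos': array([0.5491, 0.1767, 0.0774]), 'qpos': array([ 0.1341,  0.2066,  1.9196,  0.0036,  1.0108, -0.053 ]), 'opening': np.float64(0.1176), 'contact_force': array([0.5475, 4.9632, 4.3912]), 'wrist_torque': array([ 0.8901,  0.0516, -0.2158]), 'finger_force': np.float64(30.389)} [[-0.184  0.983  0.004]
 [ 0.983  0.184  0.004]
 [ 0.003  0.005 -1.   ]]
top {'fov_y': 56.51712699404998, 'cx': 318.9641157123727, 'cy': 198.95521115939624, 'origin': array([ 0.42237362, -0.03009399,  0.73920267]), 'orientation': array([-0.05852301,  0.03836644,  0.71585795, -0.6947305 ])} 6.85
wrist {'fov_y': 70.67374809846763, 'cx': 322.99903941832264, 'cy': 197.2572364638482, 'T_tool_cam': array([[-1.51654554e-04,  9.48198300e-01,  3.17679021e-01,
         8.09548275e-02],
       [ 9.99998969e-01, -3.09715967e-04,  1.40181290e-03,
         3.51955887e-04],
       [ 1.42758688e-03,  3.17678907e-01, -9.48197276e-01,
        -1.70318821e-01],
       [ 0.00000000e+00,  0.00000000e+00,  0.00000000e+00,
         1.00000000e+00]])} 6.9
```

View pics/m4.png

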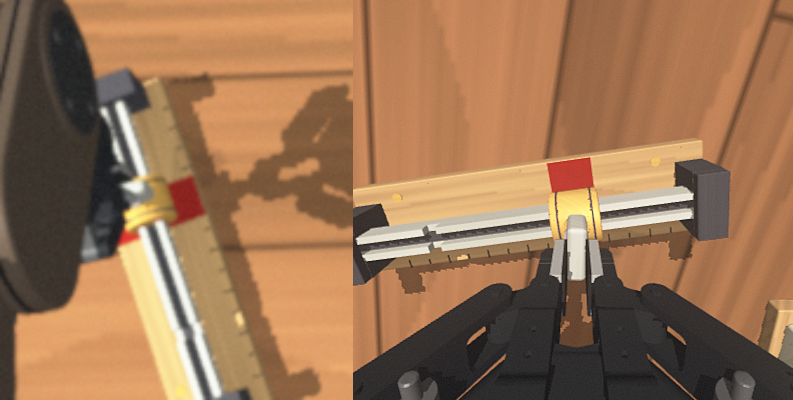

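The collar sits over the band, with its edges lining up with the red at about (570,175)–(575,215), and the screw torque shows it at the stop. I'll release and lift.

move_arm(
  plan=[0, 0, 0, 0, 0, 0, 40, 0, 0, 0, 0, 0, 0, 40, 0, 0, 0, 0, 0, 0, 40, 0, 0, 0, 0, 0, 0, 40, 0, 0, 20, 0, 0, 0, 40, 0, 0, 30, 0, 0, 0, 40, 0, 0, 40, 0, 0, 0, 40, 0, 0, 40, 0, 0, 0, 40, 0, 0, 0, 0, 0, 0, 40, 0, 0, 0, 0, 0, 0, 40],
)

```text
time: 7.95
eef_pos: [0.548, 0.1748, 0.2068]
tcp_rot: [0.638, 0.77, 0.001, 0.001]
contact_force: [-0.0, -0.1, -1.1]
opening: 0.467
finger_force: 0.0
```

```bash
python3 - <<'E'
from h import *
s=ctrl.get_state();print({k:np.round(s[k],4) for k in ('eef_pos','opening','contact_force')})
shot('wrist','w5.png')
a=cv2.imread('pics/w5.png')[60:330,180:460]
cv2.imwrite('pics/w5c.png',cv2.resize(a,None,fx=2.2,fy=2.2,interpolation=cv2.INTER_CUBIC))
E
```

```text
{'eef_pos': array([0.548 , 0.1748, 0.2068]), 'opening': np.float64(0.4674), 'contact_force': array([-0.0397, -0.0604, -1.1244])}
wrist {'fov_y': 70.67374809846763, 'cx': 322.99903941832264, 'cy': 197.2572364638482, 'T_tool_cam': array([[-1.49615540e-04,  9.48199130e-01,  3.17676545e-01,
         8.09545264e-02],
       [ 9.99998966e-01, -3.12404481e-04,  1.40343079e-03,
         3.51430350e-04],
       [ 1.42997543e-03,  3.17676426e-01, -9.48198103e-01,
        -1.70318170e-01],
       [ 0.00000000e+00,  0.00000000e+00,  0.00000000e+00,
         1.00000000e+00]])} 7.95
```

View pics/w5c.png

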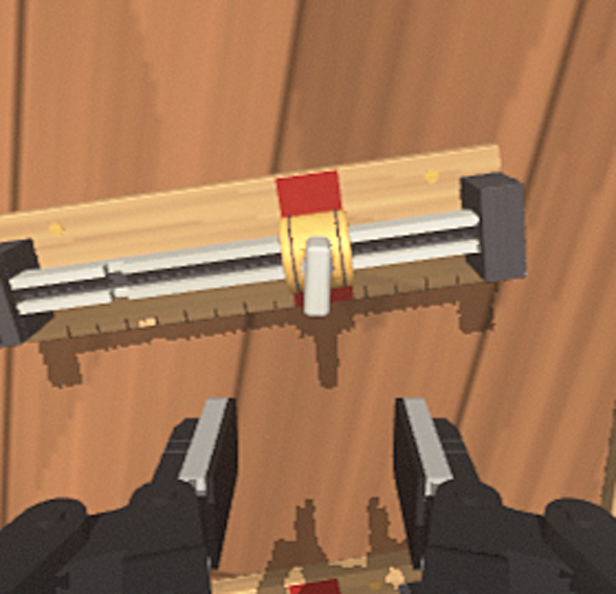

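```bash
python3 - <<'E'
from h import *
q=lambda u,v,z:px('w5.png',180+u/2.2,60+v/2.2,z)
e=np.array([.9467,.3222,0]);n=np.array([-.3222,.9467,0])
w1,w2=q(319,246,.107),q(316,312,.107);w=(w1+w2)/2
p=[q(277,180,.018),q(339,172,.018)]
print('wing',w,'mark x',[a@e for a in p],'err',w@e-np.mean([a@e for a in p]),'err vs earlier',(w-np.array([.5482,.1737,0]))@e)
d=w1-w2;print(np.degrees(np.arctan2(d[1],d[0]))%180-18.8)
E
```

```text
wing [0.54925314 0.17617561 0.107     ] mark x [np.float64(0.5589129116932922), np.float64(0.5946377612769007)] err -3.3609690057168073e-05 err vs earlier 0.0017946467950393644
79.47509749439062
```

The collar is centred within about 2 mm, the screw is at about 79° (1.39 rad), and the arm is clear.

```bash
python3 -c "
from plant import order
print(order.sign_off())"
```

```text
the job is handed in; nothing more can be done
None
```

The job is handed in: the brass screw is loosened to its stop (about 1.39 rad), the collar is centred on its red band to within about 2 mm, the gripper is clear, and I stayed away from the black collar.

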